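# Lock the carved figure's stand in the nicho

## Robot

A 6-joint arm with a two-finger parallel gripper is mounted at the origin on the work surface. World frame = base frame: x ahead of the robot, y to its left, z up, the work surface at z = 0. Lengths are in m, angles in rad, forces in N, time in s.
With the tool pointing down it reaches from about 0.375 to 0.9 m from the base axis. Payload 3.1 kg.
Tool frame: the origin (TCP) lies where the fingers leave the gripper's body, on its centre line; the fingertips stand 73 mm ahead of it and the grasp point (between the pads) lies 54 mm ahead of it; z points along the fingers, y is the line along which they close (so a half turn about z gives the same grasp; the last joint's range is limited). The gripper opens to 85 mm and grips with 20 to 120 N. Pads are 22 mm wide; open, the fingers measure 114 mm over their backs; the gripper's body (76 mm by 85 mm) begins 54 mm behind the grasp point. The pads swing forward as they close: fully open they stand 13 mm farther back than shut.
Start: joints at [0.979, 0.527, 1.433, -0, 1.181, -0.178], TCP at [0.251, 0.572, 0.304] pointing down, gripper open.
Joint ranges: [-3.08, 3.08], [-0.75, 2.2], [0.22, 2.44], [-1.43, 4.57], [0, 2.65], [-2.85, 2.85]. Speed limits (rad/s): [2.79, 2.79, 3.14, 3.14, 3.14, 3.14].

## Interface

Orientations are given as a unit quaternion [x, y, z, w].
In Python, from station import manip gives the robot as it stands.
- The arm moves only by the tool step_arm, never from a script. Its argument "moves" is one flat list of numbers, 5 for each row, row after row: the opening, from 0 (shut) to 1 (fully open), then the shift along the world's x, y, z scaled (see below), then the turn about the world's z scaled (see below). In form: [fingers, x, y, z, yaw, fingers, x, y, z, yaw, ...]. A call has 1 to 12 rows; each row is the pose to reach, as a shift and turn from the pose commanded when the call began, turning the shorter way round; what a row does not reach only later rows make up. The controller multiplies each number of a shift by 200 mm and each number of a turn by pi rad. A row lasts 1/8 s, in which the tool goes at most 62.5 mm and 10.7 degrees, less where a joint would pass 70% of its speed; a pose out of reach is approached as far as the arm can. A call with a number of a shift or a turn outside -1 to 1 is refused whole. A call with a gripper value outside its range is refused whole. The fingers move at their own pace and stop on an object; "grip_force" is the grip in N (left out, the last holds). Time passes only in rows, so rows that repeat a pose let the fingers close. It gives the time, the measured TCP pose, the force, the opening and the grip force at its end, in the units of the state.
- manip.sense(): the state, without advancing time (a new reading comes with each control period).
- manip.snapshot(name): name is "side" or "top"; returns a dict with "color" (384x512x3 uint8, blue, green, red), "z_map" (384x512 float32, m along the optical axis (not along the pixel's ray), 0 where there is no reading), "fovy" (degrees; the focal length in pixels is half the picture's height over the tangent of half this angle, whatever the lens; pixels are square), "cx", "cy" (the principal point, pixels), "k1" (the pictures are not rectified: a ray, as slopes to the right and down, at radius r is drawn at 1 + k1 r^2 times it, then the intrinsics apply), "R" (3x3) and "t" (3): a world point X has camera coordinates R X + t. Camera axes: x right, y down, z forward; pixel columns grow to the right and rows downward; lengths in m; the calibration is good to about 2 mm. A picture is of the moment at which its call begins.
- manip.sign_off(): hands the job in; it is judged then, once.
The state is a dict: "t": time; "q": joint angles; "qd": joint speeds; "tau": joint torques, N m; "tcp_pos": TCP position; "tool_rot": TCP orientation; "force": force on the tool from outside, world axes, zero at the start; "ft_torque": the same for the moment, N m; "finger_gap": opening from 0.0 (shut) to 1.0 (fully open); "gripper_force": force on a finger pad.
Only numpy, scipy, OpenCV 4.12 (cv2) and the standard library are available. Lean on these libraries where they do the work, as an engineer would, in place of code of your own. Each camera call takes 0.05 s, during which the arm holds its last target. There are 200 camera calls.

## Task

Two wooden display stands on the nicho ledge each have a T-handled hex key standing in their lock. Lock the stand that carries the small carved wooden figure by turning its key clockwise (seen from above) a quarter turn, as far as it goes, then draw that key out and put it away, foot down, in the open black clay pot. Leave the figure standing where it is and do not tip the pot over.

Things in the scene. Friction and masses are not known exactly. Their poses are not given: they have to be found in the camera images.
- key: T-handled hex key standing loosely in the lock of the figure's stand (not the twin key by the white vase). 133 mm tall, 0.2 kg. Origin: under its foot; z up. Steel hex foot 22 mm across, 30 tall; shank 12 mm thick; wooden crossbar 80 mm long along key x, 16 wide, 16 high, centre 125 mm above origin. The foot starts 20 mm above the ledge in a socket 35 mm deep, 0.8 mm gap; it lifts straight out.
- figure_lock (a joint): Turn of that lock, rad: 0 unlocked (start), 1.4 locked, at a stop; grows as the key turns clockwise seen from above. Upright axis through the key's start origin. Up to 9 degrees of play before the lock follows: a key turn of about 87 degrees locks it. Stiff, 0.12 N m; stays put. Dark steel hexagonal collar 45 mm wide, 35 high; its side lug points away from the figure when unlocked.
- pot: Open round pot of black clay, loose, 0.6 kg, on the ledge between the two stands. Origin: centre of its underside; z up. 90 mm tall, 120 mm wide at the belly, 84 mm clear width at the mouth; floor flat, 6 mm thick, 72 mm wide inside.
- figure: Small carved wooden figure with a flat headdress, loose, 0.12 kg, 106 mm tall, base 48 mm wide. Origin: centre of its underside; z up. Stands on a fixed wooden stand (200 by 100 by 20 mm), about 110 mm from the key; its top is 126 mm above the ledge. All else within reach is below 140 mm, except the other key (153 mm). The other stand carries a white two-spouted vase.
Things that resemble listed ones, but are neither listed nor needed, are in the scene too. What is shaped like the pot but green or red is not meant.

How it is judged:
By the outcome, as a careful person would: the job done as asked, in the order asked, and still so for the second after the job is handed in, with the robot touching nothing.
It also fails if it takes over 53 s, if anything falls off the work surface, if the arm or the gripper's body presses on something with over 40 N, if the wrist force passes 120 N, or if a joint passes its speed limit or range.

## Working session

There is one attempt and no reset: what is moved stays moved. The work goes in short steps, Python scripts to look and compute and a tool call to move; the robot and the scene stay as the last step left them, time stands still between calls to the robot, and variables do not carry over. Pictures are saved under pics/ and viewed, at most 10 in all, crops included, and the job is handed in when it is done.

Besides the shell and the picture viewer there is one more tool, called after "Emit:" by a JSON object that holds its "method" and its "body". step_arm: Moves the arm, as the interface text tells. Its arguments: {"type":"object","properties":{"moves":{"type":"array","items":{"type":"number"}},"grip_force":{"type":"number"}},"required":["moves"]}

```bash
mkdir -p pics; ls
cat > h.py <<'E'
import numpy as np, cv2
from station import manip
def snap(n):
    s=manip.snapshot(n); h,w=s["z_map"].shape
    f=h/2/np.tan(np.radians(s["fovy"])/2)
    s["K"]=np.array([[f,0,s["cx"]],[0,f,s["cy"]],[0,0,1]]);s["D"]=np.array([s["k1"],0,0,0.]);return s
def rays(s,uv):
    p=cv2.undistortPoints(np.float64(uv).reshape(-1,1,2),s["K"],s["D"]).reshape(-1,2)
    return np.c_[p,np.ones(len(p))]
def world(s,uv):  # by z_map
    uv=np.atleast_2d(uv);r=rays(s,uv);z=np.array([s["z_map"][int(round(v)),int(round(u))] for u,v in uv])
    return (r*z[:,None]-s["t"])@s["R"]
def onplane(s,uv,h):
    d=rays(s,np.atleast_2d(uv))@s["R"];c=-s["R"].T@s["t"]
    return c+d*((h-c[2])/d[:,2])[:,None]
def cloud(s):
    h,w=s["z_map"].shape;uu,vv=np.meshgrid(np.arange(w),np.arange(h))
    r=rays(s,np.c_[uu.ravel(),vv.ravel()]);P=((r*s["z_map"].reshape(-1,1)-s["t"])@s["R"]).reshape(h,w,3)
    P[s["z_map"]==0]=np.nan;return P
E
python3 - <<'E'
from h import *
for n in("side","top"):
    s=snap(n);cv2.imwrite(f"pics/{n}0.png",cv2.resize(s["color"],(768,576),interpolation=cv2.INTER_CUBIC));print(n,-s["R"].T@s["t"],s["R"][2],s["K"][0,0],s["k1"])
print(manip.sense())
E
```

```text
pics
side [-0.07516303 -0.64653831  0.70809355] [ 0.49572567  0.62644974 -0.60151208] 404.2851035568378 -0.11035775208935523
top [0.28951269 0.02927462 1.38062392] [ 0.12961471  0.01896422 -0.99138307] 466.8533470024011 -0.10328381463720152
{'t': 0.1, 'q': array([ 9.78520619e-01,  5.28393780e-01,  1.43373561e+00,  2.40515841e-05,
        1.18142575e+00, -1.78485295e-01]), 'qd': array([-0.00102237, -0.00268157, -0.00339835,  0.00214267,  0.00049305,
        0.00015971]), 'tau': array([-4.04091961e-04, -4.43305635e+01, -1.78586984e+01, -2.42279129e-04,
        3.83719685e-03,  1.63992996e-05]), 'tcp_pos': array([0.25098429, 0.57185742, 0.30303097]), 'tool_rot': array([ 2.05426695e-01,  9.78672013e-01, -9.05089756e-04, -3.79164694e-04]), 'force': array([-0.28571613, -0.7337623 , -1.00686273]), 'ft_torque': array([-0.03548532, -0.02371602,  0.03415463]), 'gripper_force': 0.0, 'finger_gap': 1.0034380253478254}
```

View pics/top0.png

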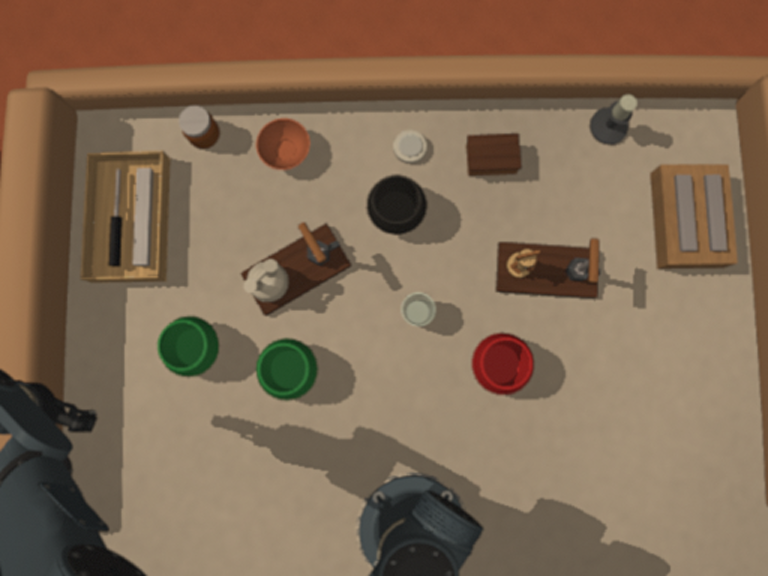

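View pics/side0.png

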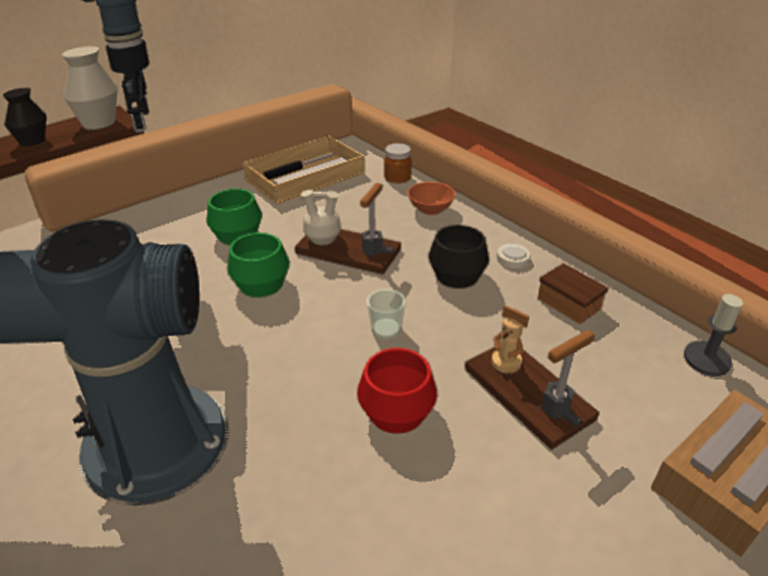

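The top view shows two candidate keys. One is at (313,242), on the stand with the white vase at (267,281). The other is at (593,260), on the stand with the carved figure at (522,263), so that is the one meant. The pot is the black one at (397,204); the green pots (188,346) and (286,369), the red pot (503,363) and the terracotta bowl are not. I'll confirm this in a crop and measure.

```bash
cat > m.py <<'E'
from h import *
def bar(P,c,r=0.07,lo=.136,hi=.165):
    m=(np.hypot(P[...,0]-c[0],P[...,1]-c[1])<r)&(P[...,2]>lo)&(P[...,2]<hi)
    return m
if __name__=="__main__":
    t=snap("top");s=snap("side")
    g=lambda u,v:np.array([[u/1.5,v/1.5]])
    print("fig,key,pot rough",onplane(t,g(522,263),.12),onplane(t,g(593,260),.145),onplane(t,g(397,204),.09))
    c=onplane(t,g(593,260),.145)[0]
    for n,S in(("top",t),("side",s)):
        P=cloud(S);m=bar(P,c)
        uv=np.argwhere(m)[:,::-1].astype(np.float32);rc=cv2.minAreaRect(P[m][:,:2].astype(np.float32))
        print(n,"bar n",m.sum(),"mean",P[m].mean(0),"rect",rc,"zmax",np.percentile(P[m][:,2],[5,50,95]))
        # collar: z .045-.06
        col=S["color"].astype(int);
        # dark steel: low saturation dark
        mc=(np.hypot(P[...,0]-c[0],P[...,1]-c[1])<.06)&(P[...,2]>.045)&(P[...,2]<.065)
        print(" collar",mc.sum(),P[mc].mean(0),P[mc].min(0),P[mc].max(0))
        # pot rim
        pc=onplane(t,g(397,204),.09)[0]
        mp=(np.hypot(P[...,0]-pc[0],P[...,1]-pc[1])<.08)&(P[...,2]>.083)&(P[...,2]<.1)
        q=P[mp][:,:2].astype(np.float32);print(" pot rim",mp.sum(),cv2.minEnclosingCircle(q),cv2.fitEllipse(cv2.convexHull(q)))
        fc=onplane(t,g(522,263),.12)[0]
        mf=(np.hypot(P[...,0]-fc[0],P[...,1]-fc[1])<.05)&(P[...,2]>.03);print(" fig",P[mf].mean(0),P[mf].max(0),P[mf].min(0))
        ms=(np.hypot(P[...,0]-c[0],P[...,1]-c[1]-.04)<.16)&(P[...,2]>.014)&(P[...,2]<.026)&(np.abs(P[...,1]-fc[1]+.03)<.13)&(col.sum(2)<240)
        print(" stand",cv2.minAreaRect(P[ms][:,:2].astype(np.float32)))
    a=cv2.resize(t["color"][145:215,310:420],(790,500),interpolation=cv2.INTER_CUBIC)
    cv2.imwrite("pics/crop1.png",a)
E
python3 m.py
```

```text
fig,key,pot rough [[ 0.49470827 -0.20735948  0.12      ]] [[ 0.49416669 -0.33123104  0.145     ]] [[0.61636651 0.0185858  0.09      ]]
top bar n 204 mean [ 0.49408552 -0.32988702  0.15105471] rect ((0.4957062005996704, -0.33112967014312744), (0.017381593585014343, 0.08171427249908447), 83.92906188964844) zmax [0.14379275 0.15174153 0.15586826]
 collar 135 [ 0.4936111  -0.32632302  0.05332923] [ 0.47486709 -0.34514514  0.0458629 ] [ 0.51440709 -0.30801503  0.06333109]
 pot rim 243 ((0.6265891790390015, 0.021212611347436905), 0.050952162593603134) ((0.6262066960334778, 0.021029189229011536), (0.0989430770277977, 0.09992177039384842), 7.03305196762085)
 fig [ 0.50243643 -0.21549921  0.08680931] [ 0.53728391 -0.19434009  0.13007924] [ 0.48365664 -0.24435131  0.0301312 ]
 stand ((0.49815890192985535, -0.2728387713432312), (0.1934785544872284, 0.09922236204147339), 85.3851089477539)
side bar n 303 mean [ 0.49060262 -0.33343696  0.1499162 ] rect ((0.49422335624694824, -0.33182787895202637), (0.016140775755047798, 0.0809287428855896), 85.7776870727539) zmax [0.1412005  0.15157799 0.15408711]
 collar 235 [ 0.48978497 -0.33346224  0.05284106] [ 0.47149418 -0.35418676  0.04504053] [ 0.51363478 -0.30879746  0.06429749]
 pot rim 199 ((0.6243521571159363, 0.01780964806675911), 0.050077978521585464) ((0.624093234539032, 0.01850270852446556), (0.09342387318611145, 0.09901885688304901), 142.06700134277344)
 fig [ 0.50034412 -0.22245829  0.07899977] [ 0.52857225 -0.19551821  0.12856094] [ 0.48249123 -0.24490892  0.03002798]
 stand ((0.4975963830947876, -0.2757752239704132), (0.19049441814422607, 0.10035132616758347), 85.23556518554688)
```

View pics/crop1.png

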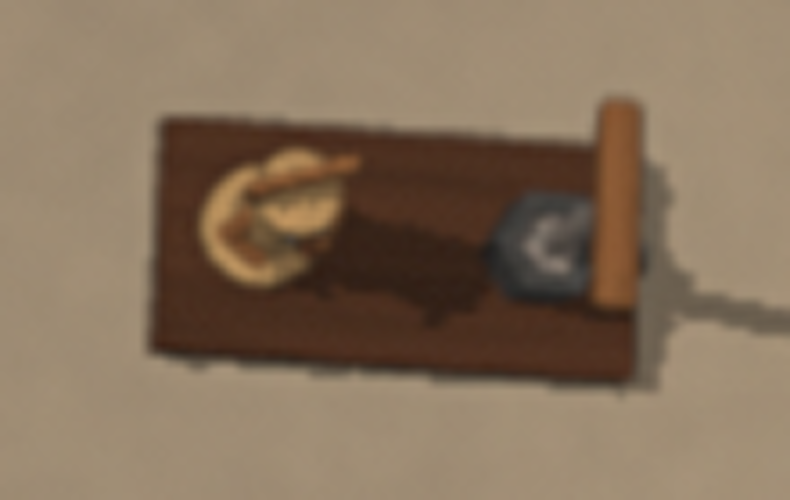

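The crop confirms it: the figure is at the left (270,215), and the dark collar (545,245) and crossbar (618,200) share its stand, with the lug pointing away from the figure. Key axis ≈ (0.495, -0.3315), bar direction ≈ -4.7°, pot ≈ (0.625, 0.0195). I'm moving now.

Emit:
{"method": "step_arm", "body": {"moves": [0.7,0.5,-1,0,0.1056,0.7,0.5,-1,0,0.1056,0.7,0.5,-1,0,0.1056,0.7,0.5,-1,0,0.1056,0.7,0.5,-1,0,0.1056], "grip_force": 60}}

```text
t: 0.82
tcp_pos: [0.3523, 0.3702, 0.3039]
tool_rot: [0.043, 0.999, -0.0, -0.0]
force: [-0.1, 0.9, 0.7]
finger_gap: 0.699
gripper_force: 0.0
```

Emit:
{"method": "step_arm", "body": {"moves": [0.7,0.5,-1,0,0,0.7,0.5,-1,0,0,0.7,0.5,-1,0,0,0.7,0.5,-1,0,0,0.7,0.5,-1,0,0]}}

```text
t: 1.45
tcp_pos: [0.4527, 0.1713, 0.3039]
tool_rot: [0.043, 0.999, 0.0, 0.0]
force: [0.7, 0.9, -0.3]
finger_gap: 0.703
gripper_force: 0.0
```

Emit:
{"method": "step_arm", "body": {"moves": [0.7,0.22,-1,0,0,0.7,0.22,-1,0,0,0.7,0.22,-1,0,0,0.7,0.22,-1,0,0,0.7,0.22,-1,0,0]}}

```text
t: 2.08
tcp_pos: [0.4953, -0.027, 0.3037]
tool_rot: [0.041, 0.999, 0.001, -0.0]
force: [-0.9, -0.3, -0.3]
finger_gap: 0.698
gripper_force: 0.0
```

Emit:
{"method": "step_arm", "body": {"moves": [0.7,0,-1,0,0,0.7,0,-1,0,0,0.7,0,-1,0,0,0.7,0,-1,0,0]}}

```text
t: 2.58
tcp_pos: [0.496, -0.2286, 0.3039]
tool_rot: [0.042, 0.999, -0.0, 0.0]
force: [0.2, -0.9, 0.4]
finger_gap: 0.706
gripper_force: 0.0
```

Emit:
{"method": "step_arm", "body": {"moves": [0.7,0,-0.5175,0,0,0.7,0,-0.5175,0,0,0.7,0,-0.5175,0,0,0.7,0,-0.5175,0,0]}}

```text
t: 3.08
tcp_pos: [0.4956, -0.3282, 0.3035]
tool_rot: [0.04, 0.999, 0.001, -0.001]
force: [-0.5, 0.3, 0.0]
finger_gap: 0.698
gripper_force: 0.0
```

Run:
```python
from h import *
from scipy.spatial.transform import Rotation as R
s=manip.sense();print(s["t"],s["tcp_pos"],s["q"],R.from_quat(s["tool_rot"]).as_matrix()[:,1:],s["force"],s["finger_gap"])
S=snap("side");cv2.imwrite("pics/s1.png",cv2.resize(S["color"][130:310,280:430],(600,600*180//150)[:2] if 0 else (480,576),interpolation=cv2.INTER_CUBIC))
```

```text
3.075 [ 0.49559436 -0.32819578  0.3034569 ] [-7.73161439e-01  4.87378365e-01  1.51075717e+00  1.13609297e-03
  1.14631685e+00 -2.26467460e+00] [[ 0.07966976 -0.00132352]
 [ 0.99681786  0.00273802]
 [ 0.00262387 -0.99999538]] [-0.50937008  0.34991554  0.00664937] 0.6977921828463953
```

View pics/s1.png

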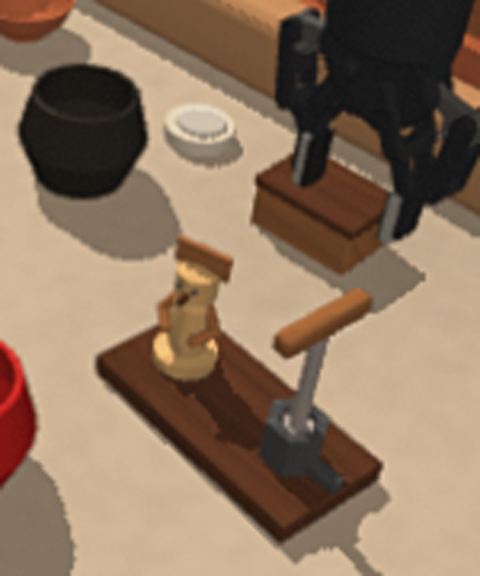

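The gripper is over the key, with fingers at (310,160) and (395,215), straddling the bar at (325,320). I'm descending.

Emit:
{"method": "step_arm", "body": {"moves": [0.7,0,0,-0.2,0,0.7,0,0,-0.35,0,0.7,0,0,-0.45,0,0.7,0,0,-0.52,0,0.7,0,0,-0.52,0,0.7,0,0,-0.52,0]}}

```text
t: 3.88
tcp_pos: [0.4958, -0.3311, 0.2008]
tool_rot: [0.041, 0.999, -0.0, 0.001]
force: [-0.2, -0.4, 0.2]
finger_gap: 0.699
gripper_force: 0.0
```

Run:
```python
from h import *
s=manip.sense();print(s["tcp_pos"],s["force"])
S=snap("side");cv2.imwrite("pics/s2.png",cv2.resize(S["color"][160:310,280:430],(600,600),interpolation=cv2.INTER_CUBIC))
```

```text
[ 0.49581148 -0.33111248  0.20078168] [-0.23577487 -0.36791697  0.1816604 ]
```

View pics/s2.png

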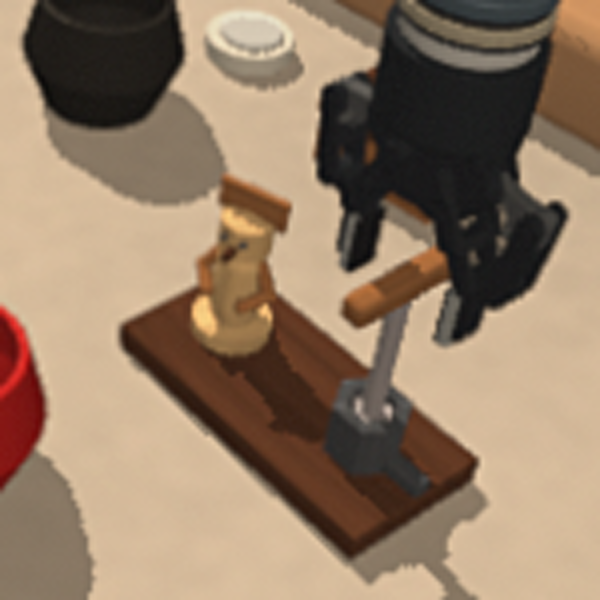

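The bar (400,285) lies between the two fingers at (360,240) and (460,310), and the figure is clear. I'm closing.

Emit:
{"method": "step_arm", "body": {"moves": [0,0,0,0,0,0,0,0,0,0,0,0,0,0,0,0,0,0,0,0,0,0,0,0,0,0,0,0,0,0], "grip_force": 60}}

```text
t: 4.68
tcp_pos: [0.4954, -0.3313, 0.2004]
tool_rot: [0.041, 0.999, -0.0, 0.0]
force: [0.2, 0.9, 5.3]
finger_gap: 0.174
gripper_force: 59.1
```

Emit:
{"method": "step_arm", "body": {"moves": [0,0,0,0,-0.05,0,0,0,0,-0.1,0,0,0,0,-0.15,0,0,0,0,-0.2,0,0,0,0,-0.25,0,0,0,0,-0.3,0,0,0,0,-0.35,0,0,0,0,-0.4,0,0,0,0,-0.4,0,0,0,0,-0.4]}}

```text
t: 5.92
tcp_pos: [0.4951, -0.3309, 0.2004]
tool_rot: [0.621, 0.784, 0.0, -0.0]
force: [-1.0, 2.3, 6.7]
finger_gap: 0.177
gripper_force: 59.3
```

Run:
```python
from h import *
s=manip.sense();print(s["tcp_pos"],s["force"],s["ft_torque"],s["tool_rot"],s["q"])
```

```text
[ 0.49508779 -0.33092265  0.20042374] [-1.01537686  2.34462264  6.65134591] [ 0.43506558  0.24238688 -0.02799109] [ 6.20526850e-01  7.84185096e-01  1.20271130e-04 -3.85665464e-04] [-7.76764129e-01  6.21370468e-01  1.59894624e+00  1.96415596e-04
  9.22068617e-01 -1.00885032e+00]
```

Emit:
{"method": "step_arm", "body": {"moves": [0,0,0,0,-0.03,0,0,0,0,-0.06,0,0,0,0,-0.09,0,0,0,0,-0.09]}}

```text
t: 6.42
tcp_pos: [0.4951, -0.3308, 0.2004]
tool_rot: [0.725, 0.689, 0.0, -0.0]
force: [-0.3, 2.6, 6.9]
finger_gap: 0.172
gripper_force: 59.3
```

Run:
```python
from h import *
s=manip.sense();print(s["force"],s["ft_torque"],s["tool_rot"])
```

```text
[-0.25157367  2.58872926  6.94831476] [ 0.47342724  0.27856518 -0.03708455] [ 7.24894836e-01  6.88859365e-01  6.40376592e-05 -4.98262452e-04]
```

Emit:
{"method": "step_arm", "body": {"moves": [0,0,0,0,-0.01,0,0,0,0,-0.02,0,0,0,0,-0.03,0,0,0,0,-0.03,0,0,0,0,-0.03]}}

```text
t: 7.05
tcp_pos: [0.4951, -0.3307, 0.2004]
tool_rot: [0.755, 0.655, -0.0, -0.0]
force: [0.3, 2.0, 6.1]
finger_gap: 0.172
gripper_force: 59.7
```

Run:
```python
from h import *
s=manip.sense();print(s["force"],s["ft_torque"],s["tool_rot"])
S=snap("side");cv2.imwrite("pics/s3.png",cv2.resize(S["color"][160:310,280:430],(600,600),interpolation=cv2.INTER_CUBIC))
```

```text
[0.26766884 2.00222328 6.14607643] [0.55853491 0.22695671 0.70366459] [ 7.55259005e-01  6.55426202e-01 -3.27105650e-04 -4.70707120e-04]
```

View pics/s3.png

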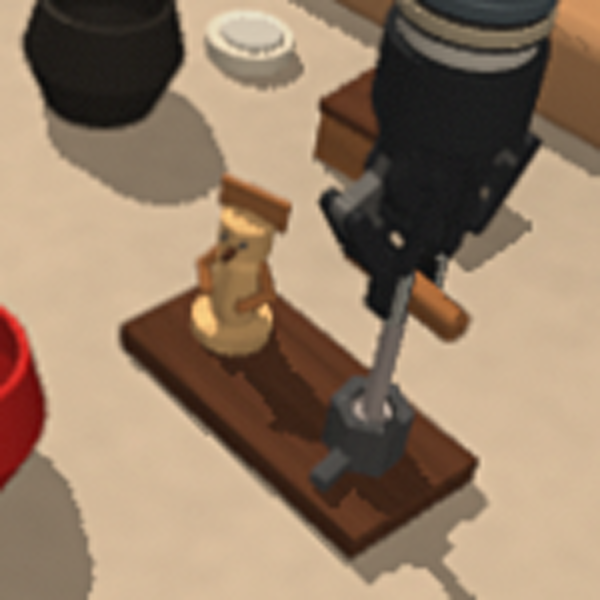

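The lug (325,475) has swung a quarter turn clockwise, and a moment of 0.70 N m shows it against the stop. I'll relieve the twist within the play and draw the key out.

Emit:
{"method": "step_arm", "body": {"moves": [0,0,0,0,0.015,0,0,0,0,0.035,0,0,0,0,0.035,0,0,0,0,0.035]}}

```text
t: 7.6
tcp_pos: [0.4951, -0.3308, 0.2004]
tool_rot: [0.719, 0.695, 0.0, -0.0]
force: [-1.3, 1.6, 6.1]
finger_gap: 0.177
gripper_force: 59.3
```

Emit:
{"method": "step_arm", "body": {"moves": [0,0,0,0.03,0,0,0,0,0.08,0,0,0,0,0.15,0,0,0,0,0.25,0,0,0,0,0.4,0,0,0,0,0.55,0,0,0,0,0.7,0,0,0,0,0.7,0]}}

```text
t: 8.6
tcp_pos: [0.4961, -0.3323, 0.3451]
tool_rot: [0.719, 0.695, -0.0, 0.005]
force: [0.1, -0.2, -1.8]
finger_gap: 0.175
gripper_force: 63.3
```

Run:
```python
from h import *
s=manip.sense();print(s["t"],s["tcp_pos"],s["force"],s["ft_torque"],s["q"])
S=snap("side");cv2.imwrite("pics/s4.png",cv2.resize(S["color"][110:310,250:430],(540,600),interpolation=cv2.INTER_CUBIC))
```

```text
8.6 [ 0.49608981 -0.33232666  0.34506022] [ 0.06984664 -0.24744508 -1.79394663] [-0.00495021 -0.04697223 -0.03010429] [-7.77015190e-01  4.42969561e-01  1.46210974e+00 -5.52379118e-04
  1.22707339e+00 -7.41816546e-01]
```

View pics/s4.png

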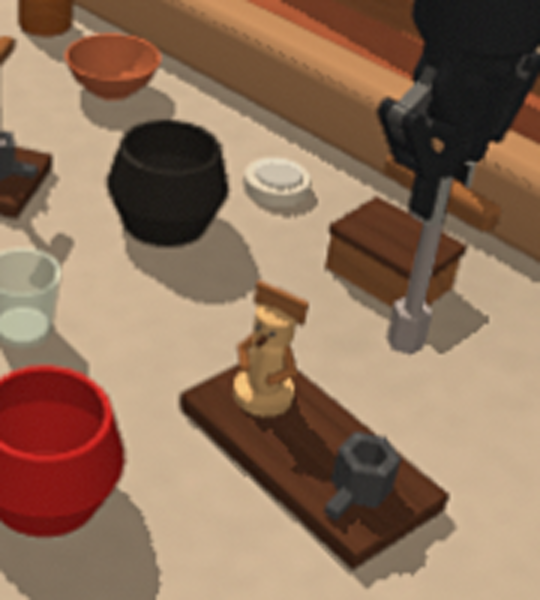

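The key hangs free and straight with its foot at (410,325). The socket is empty, with the lug still locked at (340,500), and the figure is standing. I'm carrying the key to the pot.

Emit:
{"method": "step_arm", "body": {"moves": [0,0.06,0.15,0,0,0,0.14,0.36,0,0,0,0.23,0.58,0,0,0,0.3,0.76,0,0,0,0.35,0.88,0,0,0,0.35,0.88,0,0]}}

```text
t: 9.4
tcp_pos: [0.5648, -0.1531, 0.3387]
tool_rot: [0.718, 0.696, -0.001, -0.002]
force: [-0.3, -0.6, -1.8]
finger_gap: 0.172
gripper_force: 63.3
```

Emit:
{"method": "step_arm", "body": {"moves": [0,0.06,0.18,0,0,0,0.13,0.4,0,0,0,0.2,0.6,0,0,0,0.26,0.76,0,0,0,0.29,0.85,0,0,0,0.3,0.875,0,0,0,0.3,0.875,0,0,0,0.3,0.875,0,0]}}

```text
t: 10.4
tcp_pos: [0.625, 0.0185, 0.3398]
tool_rot: [0.72, 0.694, -0.0, -0.0]
force: [-0.8, -0.1, -2.2]
finger_gap: 0.172
gripper_force: 63.3
```

Run:
```python
from h import *
s=manip.sense();print(s["t"],s["tcp_pos"],s["force"])
S=snap("side");P=cloud(S)
p=s["tcp_pos"];m=(np.hypot(P[...,0]-p[0],P[...,1]-p[1])<.06)&(P[...,2]>.12)&(P[...,2]<.3)
Q=P[m]
for a in np.arange(.13,.27,.01):
    k=Q[(Q[:,2]>a)&(Q[:,2]<=a+.01)]
    if len(k):print(round(a,2),len(k),k.mean(0),k[:,2].min())
cv2.imwrite("pics/s5.png",cv2.resize(S["color"][70:220,230:380],(600,600),interpolation=cv2.INTER_CUBIC))
```

```text
10.4 [0.62500337 0.018461   0.33981335] [-0.82027272 -0.05325483 -2.21038055]
0.15 7 [0.61875826 0.01289231 0.15929893] 0.1582073562647905
0.16 24 [0.61818272 0.01148601 0.16559578] 0.16101912292298512
0.17 28 [0.61833484 0.01058892 0.17565783] 0.17066486354478574
0.18 40 [0.61859743 0.01361973 0.18577892] 0.18010844786431182
0.19 18 [0.6201095  0.01591918 0.19490608] 0.19007692651771363
0.2 13 [0.61986333 0.01468274 0.20541072] 0.20134082948633097
0.21 16 [0.62064466 0.01496061 0.2156529 ] 0.2106295077877803
0.22 16 [0.61941191 0.01477518 0.22578087] 0.2221789790660987
0.23 17 [0.62035752 0.01535766 0.23493538] 0.230783114633265
0.24 15 [0.62052606 0.0152619  0.24480606] 0.2401474916103814
0.25 18 [0.62036778 0.01551221 0.25520014] 0.2503490624731071
0.26 18 [0.61823581 0.01504597 0.26578489] 0.26007550463119417
0.27 38 [0.61165487 0.01129156 0.27670446] 0.27067442086087584
```

View pics/s5.png

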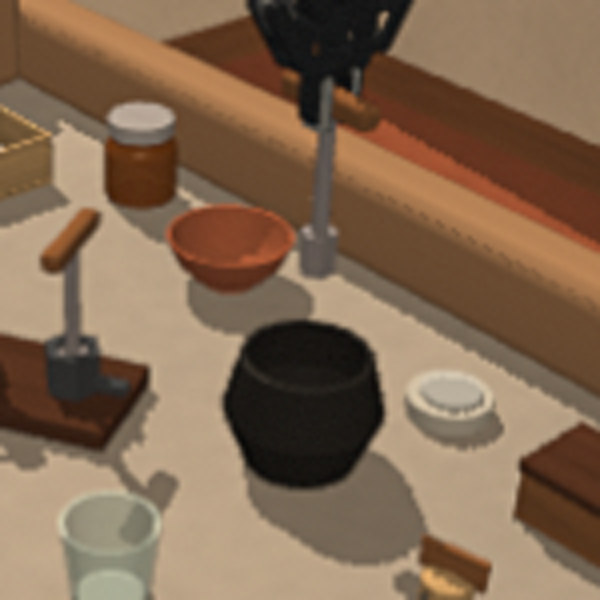

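The key hangs upright above the pot mouth (305,355), on its centre within a few mm, with its foot at z≈0.159. I'm lowering it.

Emit:
{"method": "step_arm", "body": {"moves": [0,0,0,-0.15,0,0,0,0,-0.3,0,0,0,0,-0.43,0,0,0,0,-0.55,0,0,0,0,-0.64,0,0,0,0,-0.7,0,0,0,0,-0.73,0,0,0,0,-0.74,0,0,0,0,-0.74,0]}}

```text
t: 11.58
tcp_pos: [0.6256, 0.0197, 0.1925]
tool_rot: [0.719, 0.695, 0.0, 0.0]
force: [-0.2, -0.3, -2.2]
finger_gap: 0.174
gripper_force: 63.2
```

Emit:
{"method": "step_arm", "body": {"moves": [0,0,0,-0.01,0,0,0,0,-0.015,0,0,0,0,-0.02,0,0,0,0,-0.02,0]}}

```text
t: 12.08
tcp_pos: [0.6252, 0.0198, 0.1878]
tool_rot: [0.719, 0.695, -0.0, -0.0]
force: [-0.0, 0.0, -2.4]
finger_gap: 0.174
gripper_force: 63.3
```

Emit:
{"method": "step_arm", "body": {"moves": [0,0,0,-0.003,0,0,0,0,-0.006,0,0,0,0,-0.009,0,0,0,0,-0.009,0]}}

```text
t: 12.58
tcp_pos: [0.6254, 0.0197, 0.1865]
tool_rot: [0.719, 0.695, 0.0, 0.0]
force: [0.4, -0.7, 0.8]
finger_gap: 0.174
gripper_force: 63.6
```

The foot is touching the pot floor: the force went from -2.4 to +0.8 N. I'm releasing gently.

Emit:
{"method": "step_arm", "body": {"moves": [0.2,0,0,0,0,0.24,0,0,0,0,0.3,0,0,0,0,0.4,0,0,0,0,0.6,0,0,0,0,0.7,0,0,0,0,0.7,0,0,0,0,0.7,0,0,0,0], "grip_force": 20}}

```text
t: 13.58
tcp_pos: [0.6253, 0.0197, 0.1861]
tool_rot: [0.719, 0.695, 0.0, 0.0]
force: [-0.2, 0.1, 0.0]
finger_gap: 0.701
gripper_force: 0.0
```

Emit:
{"method": "step_arm", "body": {"moves": [0.7,0,0,0.05,0,0.7,0,0,0.15,0,0.7,0,0,0.3,0,0.7,0,0,0.5,0,0.7,0,0,0.7,0,0.7,0,0,0.7,0,0.7,0,0,0.7,0]}}

```text
t: 14.45
tcp_pos: [0.6248, 0.0198, 0.3262]
tool_rot: [0.719, 0.695, -0.0, -0.0]
force: [-0.0, 0.2, -1.1]
finger_gap: 0.698
gripper_force: 0.0
```

Run:
```python
from h import *
s=manip.sense();print(s["t"],s["tcp_pos"],s["force"])
S=snap("side");cv2.imwrite("pics/s6.png",cv2.resize(S["color"][70:310,230:430],(500,600),interpolation=cv2.INTER_CUBIC))
```

```text
14.45 [0.62476756 0.01982818 0.32615147] [-0.0357487  0.1715304 -1.067412 ]
```

View pics/s6.png

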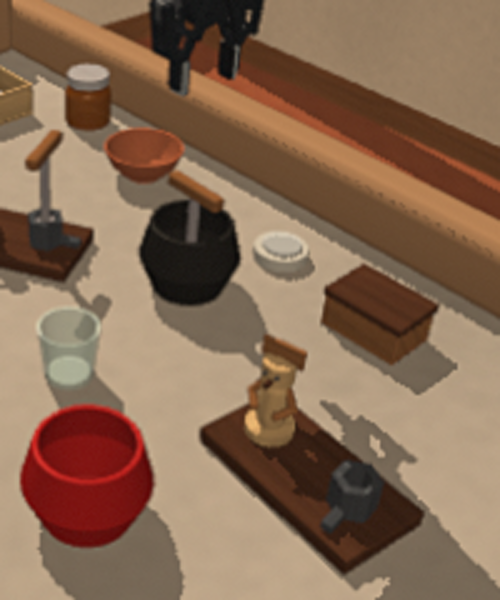

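The key stands upright in the black pot at (195,200). The figure is standing at (270,400), the lug is locked at (333,518), and the gripper is clear.

```bash
python3 -c "
from station import manip
print(manip.sign_off())"
```

```text
the job is handed in; nothing more can be done
None
```

The figure's stand is locked, its key stands foot down in the upright black pot, the figure was not disturbed, and I handed the job in at about 14.5 s; no verdict came back.

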